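Let the test load down onto the craft-stick trestle

ROBOT

A 6-joint arm with a two-finger parallel gripper is mounted at the origin on the work surface. World frame = base frame: x ahead of the robot, y to its left, z up, the work surface at z = 0. Lengths are in m, angles in rad, forces in N, time in s.
With the tool pointing down it reaches from about 0.425 to 0.95 m from the base axis. Payload 3.5 kg.
Tool frame: the origin (TCP) lies on the centre line of the jaws, within the pads' length; the fingertips stand 14 mm ahead of it and the grasp point (between the pads) lies 5 mm behind it (ctrl.finger_overhang is the distance from the TCP to the fingertips, in m); z points along the fingers, y is the line along which they close (so a half turn about z gives the same grasp; the last joint's range is limited). The gripper opens to 85 mm and grips with 20 to 120 N. Pads are 22 mm wide; open, the fingers measure 114 mm over their backs; the gripper's body (76 mm by 85 mm) begins 54 mm behind the grasp point. The pads swing forward as they close: fully open they stand 13 mm farther back than shut.
Start: joints at [-0.15, 0.286, 1.577, -0, 1.279, -0.15], TCP at [0.675, 0, 0.245] pointing down, gripper open.
Joint ranges: [-2.77, 2.77], [-0.9, 2.22], [0.21, 2.48], [-1.53, 4.67], [0.24, 2.81], [-2.84, 2.84]. Speed limits (rad/s): [2.79, 2.79, 3.14, 3.14, 3.14, 3.14].

INTERFACE

Orientations are given as a unit quaternion [x, y, z, w].
In Python, from plant import ctrl gives the robot as it stands.
- The arm moves only by the tool send_rows, never from a script. Its argument "moves" is text: rows parted by semicolons, each of 7 numbers parted by spaces: the turn, a rotation vector about the tool's x, y, z in units of 360 degrees (1.0 is 360 degrees), then the shift along the tool's x, y, z in units of 20 cm (1.0 is 20 cm), then the gripper's target within -1 to 1 (fully open at 1, half-way at 0, shut at -1). A call has 1 to 12 rows; each row is the pose to reach, as a shift and turn from the pose commanded when the call began, along the tool's axes at that moment, turning the shorter way round; what a row does not reach only later rows make up. A row lasts 1/8 s, in which the tool goes at most 62.5 mm and 10.7 degrees, less where a joint would pass 70% of its speed; a pose out of reach is approached as far as the arm can. A call with a number of a shift or a turn outside -1 to 1 is refused whole. A call with a gripper value outside its range is refused whole. The fingers move at their own pace and stop on an object; "newtons" is the grip in N (left out, the last holds). Time passes only in rows, so rows that repeat a pose let the fingers close. It gives the time, the measured TCP pose, the force, the opening and the grip force at its end, in the units of the state.
- ctrl.get_state(): the state, without advancing time (a new reading comes with each control period).
- ctrl.read_camera(name): name is "scene" or "side" or "wrist"; returns a dict with "image" (400x640x3 uint8, red, green, blue), "fovy" (degrees; the focal length in pixels is half the picture's height over the tangent of half this angle, whatever the lens; pixels are square), "cx", "cy" (the principal point, pixels), "extrinsics" (4x4, takes a point from camera to world coordinates). Camera axes: x right, y up, looking along -z (the intrinsics and any distortion apply to the point x, -y, -z); pixel columns grow to the right and rows downward; lengths in m; the calibration is good to about 2 mm. The wrist camera is an equidistant fisheye: a pixel r from the principal point sees the ray r / f radians off the axis. A picture is of the moment at which its call begins. There is no depth.
- ctrl.sign_off(): hands the job in; it is judged then, once.
The state is a dict: "time": time; "qpos": joint angles; "dq": joint speeds; "joint_efforts": joint torques, N m; "eef_pos": TCP position; "tcp_rot": TCP orientation; "contact_force": force on the tool from outside, world axes, zero at the start; "wrist_torque": the same for the moment, N m; "opening": opening from 0.0 (shut) to 1.0 (fully open); "finger_force": force on a finger pad.
Only numpy, scipy, OpenCV 4.12 (cv2) and the standard library are available. Lean on these libraries where they do the work, as an engineer would, in place of code of your own. Each camera call takes 0.05 s, during which the arm holds its last target. There are 200 camera calls.

TASK

The weighted crosshead of this hand-wound loading frame hangs on the winch's pawl. Throw the pawl's release lever right over, wind the crank up a little so that the loaded pawl springs clear of the ratchet, then let the crank turn back slowly under the load (at most 25 mm a second at the crosshead) until the trestle on the scale carries the whole weight, neither dropping the load nor pushing it down and letting it spring back. Leave the lever over and the pawl clear, let go of everything, and leave the spare weight, stick bundle and screwdriver where they lie.

Things in the scene. Friction and masses are not known exactly. Their poses are not given: they have to be found in the camera images.
- rig: fixed loading frame on a 300 x 360 x 12 mm plywood board: a winch between grey steel plates, two steel columns guiding an aluminium crosshead, a white scale below it. Origin on the table below the winch shaft, z up. The level shaft runs along frame y, 185 mm up; crank on the -y side, columns on the +y side (frame y 55 to 275 mm, 311 mm high). Winch plate at y = 0: 220 mm high
- shaft_mid (a point): point on the crank shaft's axis at frame y = -118 mm, beside the middle of the crank handle; axes as the frame's. The handle's middle goes round this point in the frame's x-z plane on a circle of 85 mm radius
- handle_mid (a point): middle of the crank's black round handle, 28 mm in diameter, 100 mm long, lying along frame y. It spins freely on its spindle, so the hand that holds it need not turn as it goes round. Pinch it from above, fingers closing along frame x; the steel crank arm, 8 mm thick, is 60 mm to the +y side of this point
- crank (a joint): crank shaft angle, rad, -1.1 to 3.2; about 0 at the start, when the handle stands 0.8 to 1.5 rad short of straight up, on the frame's -x side. It grows as the load goes down, by 1.4 to 2.9 rad in all: the load drives the handle over the top towards +x with some 5 to 11 N at the handle (the weights are not known). It falls as the load is wound up. Shaft friction is about 0.4 N at the handle
- lever_knob (a point): centre of the 22 mm steel ball on top of the release lever, 72 mm from the lever's pin, which is parallel to the shaft at frame x = 48, y = -29, z = 229 mm. The lever starts leaning 0.45 rad to frame -x, its ball 294 mm up, and is thrown over to +x. The bar below the ball is 14 mm wide, 6 mm thick. The crank arm sweeps by 25 mm further to -y, up to 285 mm high
- lever (a joint): release lever, rad: 0 pawl sprung in (start), 0.9 at its stop, thrown right over. Stiff: takes 2 to 4 N at the ball and stays where it is put. A torsion spring joins it to the pawl on the same pin: thrown over, it pulls the pawl outwards, but a loaded pawl stays gripped in the ratchet until the crank is wound up by 0.05 to 0.1 rad
- pawl_tip (a point): nose of the pawl, over the top of the 16-tooth ratchet wheel: about 219 mm above the table while engaged, about 238 mm once it has sprung clear
- crosshead (a joint): crosshead travel, m, positive down; geared to the crank by rack and pinion, 0.014 m per rad
- foot (a point): centre of the underside of the crosshead's round loading foot, 56 mm in diameter. It is on a stiff screw, set differently each time. The crosshead with foot and three slotted steel weights is 3.8 to 6.2 kg, not known beforehand
- trestle_top (a point): centre of the deck of the loose craft-stick trestle, 110 x 80 mm, 75 mm high, that stands on the scale's pan below the foot; gap to the foot 12 to 28 mm at the start. The pan sinks some millimetres on its spring as weight comes on, so the crank goes on turning after the foot has touched, and its pull on the hand fades to nothing as the scale takes the load
- spare_weight: spare slotted steel weight, 60 mm in diameter, 20 mm high, lying on the frame's board; origin under its centre. A bystander
- stick_bundle: banded bundle of craft sticks, 115 x 30 x 14 mm, lying on the frame's board; origin under its centre. A bystander
- screwdriver: screwdriver lying on the table under the crank. A bystander
Not all that is in view belongs to the job. Leave any blue or red look-alike of the part that bears trestle_top alone.

How it is judged:
By the outcome, as a careful person would: the job done as asked, in the order asked, and still so for the second after the job is handed in, with the robot touching nothing.
It also fails if it takes over 72 s, if anything falls off the work surface, if the arm or the gripper's body presses on something with over 40 N, if the wrist force passes 120 N, or if a joint passes its speed limit or range.

## Working session

There is one attempt and no reset: what is moved stays moved. The work goes in short steps, Python scripts to look and compute and a tool call to move; the robot and the scene stay as the last step left them, time stands still between calls to the robot, and variables do not carry over. Pictures are saved under pics/ and viewed, at most 10 in all, crops included, and the job is handed in when it is done.

Besides the shell and the picture viewer there is one more tool, called by a JSON object that holds its "method" and its "body". send_rows: Moves the arm, as the interface text tells. Its arguments: {"type":"object","properties":{"moves":{"type":"string"},"newtons":{"type":"number"}},"required":["moves"]}

```bash
mkdir -p pics; ls; python3 - <<'E'
from plant import ctrl
import cv2,numpy as np
for n in ("scene","side"):
    c=ctrl.read_camera(n); cv2.imwrite(f"pics/{n}0.png",c["image"][:,:,::-1])
    print(n,c["fovy"],c["cx"],c["cy"],np.round(c["extrinsics"],4).tolist(),[k for k in c])
print(ctrl.get_state())
E
```

```text
pics
scene 48.49308337931908 313.30958530575737 201.98224696138473 [[0.728, -0.4065, 0.5521, 1.1768], [0.6856, 0.4293, -0.5879, -0.5876], [0.002, 0.8065, 0.5912, 0.8447], [0.0, 0.0, 0.0, 1.0]] ['image', 'fovy', 'cx', 'cy', 'extrinsics']
side 42.23950049880452 321.2266182728304 202.42172762283352 [[-0.9152, 0.2217, -0.3367, 0.1944], [-0.4031, -0.5043, 0.7637, 0.95], [-0.0005, 0.8346, 0.5508, 0.8201], [0.0, 0.0, 0.0, 1.0]] ['image', 'fovy', 'cx', 'cy', 'extrinsics']
{'time': 0.1, 'qpos': array([-1.50009263e-01,  2.87122384e-01,  1.57807202e+00,  1.51346398e-06,
        1.27859015e+00, -1.49994642e-01]), 'dq': array([-0.00245066, -0.00272834, -0.0036215 , -0.0004295 ,  0.00085796,
       -0.0019314 ]), 'joint_efforts': array([ 1.14915063e-03, -4.07295120e+01, -2.93698221e+01, -1.06323112e-04,
        3.42678482e-03, -4.41654265e-06]), 'eef_pos': array([6.74421513e-01, 1.11120854e-04, 2.44032826e-01]), 'tcp_rot': array([ 7.07111680e-01,  7.07101033e-01, -6.49858661e-04, -8.82489627e-04]), 'contact_force': array([ 0.14679513,  0.10651362, -0.97407263]), 'wrist_torque': array([-0.04011645,  0.0357422 ,  0.03507435]), 'finger_force': 0.0, 'opening': 1.0017626824023858}
```

View pics/scene0.png

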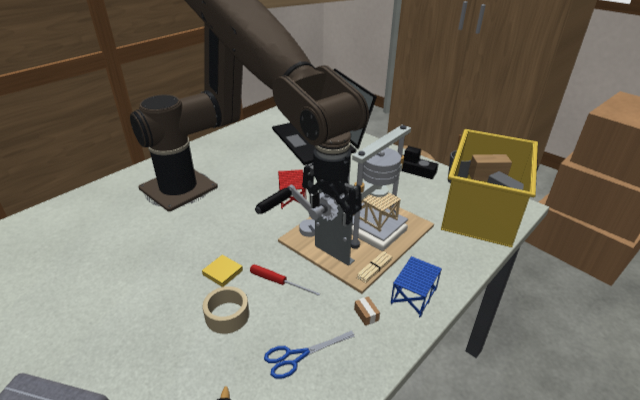

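View pics/side0.png

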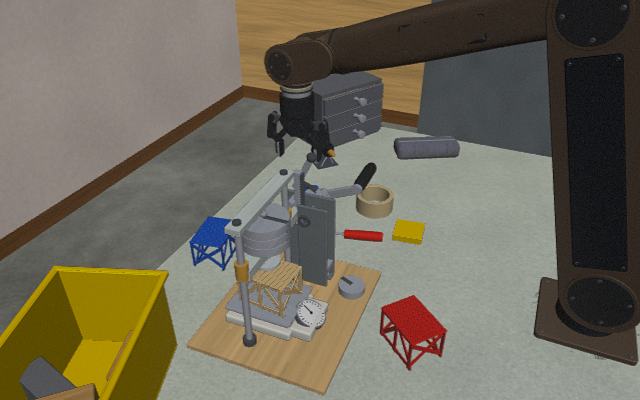

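{"method": "send_rows", "body": {"moves": "0 0 0 0 0 -0.3 1;0 0 0 0 0 -0.6 1;0 0 0 0 -0.3 -0.7 1;0 0 0 0 -0.5 -0.7 1;0 0 0 0 -0.6 -0.7 1;0 0 0 0 -0.6 -0.7 1"}}

```text
time: 0.85
eef_pos: [0.5541, 0.0002, 0.3855]
tcp_rot: [0.707, 0.707, 0.0, 0.0]
contact_force: [1.0, 0.5, -0.3]
opening: 0.999
finger_force: 0.0
```

```bash
python3 - <<'E'
from plant import ctrl
import cv2,numpy as np
a=ctrl.read_camera("scene")["image"];b=ctrl.read_camera("side")["image"]
cv2.imwrite("pics/scene1.png",a[:,:,::-1]);cv2.imwrite("pics/side1.png",b[:,:,::-1])
ca=cv2.resize(a[120:295,245:445],None,fx=4,fy=4,interpolation=cv2.INTER_CUBIC)[:600]
cv2.imwrite("pics/c1.png",ca[:600,:800,::-1])
cb=cv2.resize(b[150:350,185:385],None,fx=3,fy=3,interpolation=cv2.INTER_CUBIC)
cv2.imwrite("pics/c2.png",cb[:,:,::-1])
print(ctrl.get_state()["eef_pos"])
E
```

```text
[ 5.55250340e-01 -1.48476423e-05  3.85033181e-01]
```

View pics/c1.png

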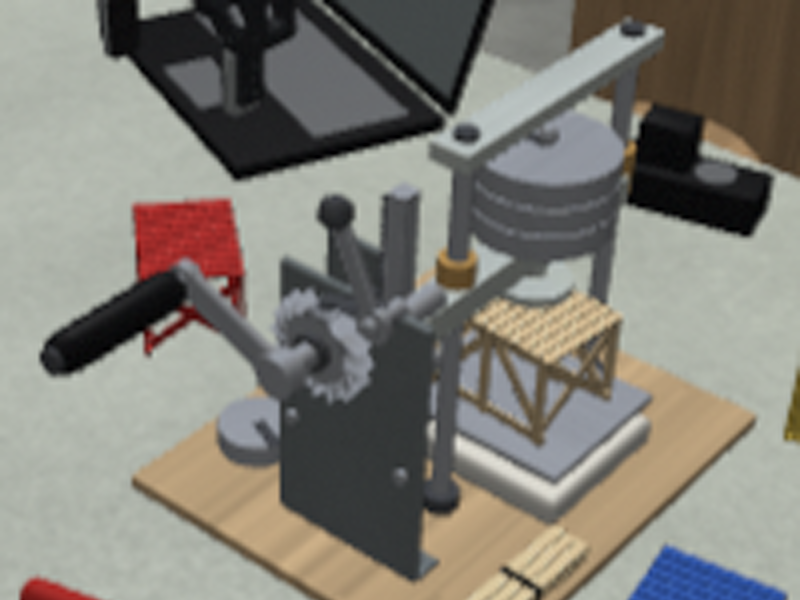

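View pics/c2.png

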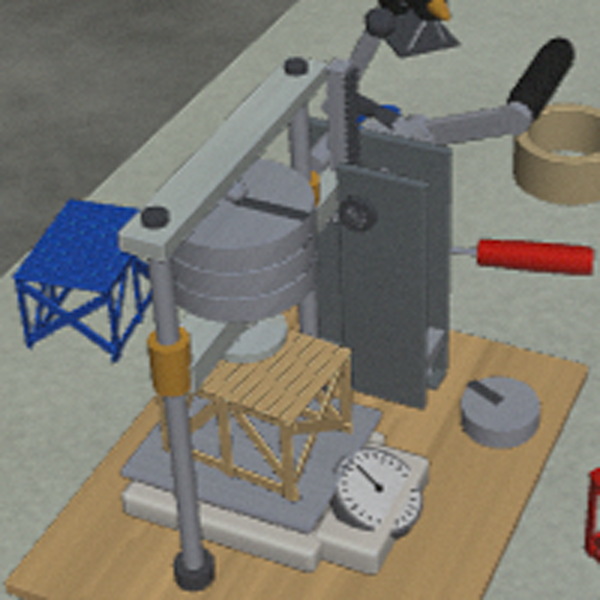

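```bash
cat > h.py <<'E'
import numpy as np,cv2
from scipy.optimize import least_squares
from plant import ctrl
CAM={"scene":(48.49308337931908,313.30958530575737,201.98224696138473,np.array([[0.728,-0.4065,0.5521,1.1768],[0.6856,0.4293,-0.5879,-0.5876],[0.002,0.8065,0.5912,0.8447],[0,0,0,1]])),
"side":(42.23950049880452,321.2266182728304,202.42172762283352,np.array([[-0.9152,0.2217,-0.3367,0.1944],[-0.4031,-0.5043,0.7637,0.95],[-0.0005,0.8346,0.5508,0.8201],[0,0,0,1]]))}
def proj(n,P):
    f,cx,cy,E=CAM[n]; f=200/np.tan(np.radians(f)/2)
    p=E[:3,:3].T@(np.asarray(P)-E[:3,3]); return np.array([cx-f*p[0]/p[2],cy+f*p[1]/p[2]])
c1=lambda u,v:(245+u/4-.4,120+v/4-.4)
c2=lambda u,v:(185+u/3-.33,150+v/3-.33)
def fr(q,P):
    c,s=np.cos(q[2]),np.sin(q[2]); return np.array([q[0]+c*P[0]-s*P[1],q[1]+s*P[0]+c*P[1],P[2]])
E
cat > fit.py <<'E'
from h import *
# q: X,Y,yaw,bx,by,phi,xc,y1,y2
def pts(q):
    ph=q[5]; h=lambda y:[-.085*np.sin(ph),y,.185+.085*np.cos(ph)]
    return dict(ball=[.0167,-.029,.2938],L=[q[3]-.15,q[4]-.18,.012],R=[q[3]+.15,q[4]+.18,.012],B=[q[3]+.15,q[4]-.18,.012],T=[q[3]-.15,q[4]+.18,.012],
      ho=h(-.168),hi=h(-.068),k1=[q[6],q[7],.311],k2=[q[6],q[8],.311])
obs=[("scene","ball",c1(336,212)),("scene","L",c1(133,482)),("scene","R",c1(755,418)),("scene","B",(363,287)),
("scene","ho",c1(55,359)),("scene","hi",c1(178,285)),("scene","k1",c1(465,130)),("scene","k2",c1(632,27)),
("side","ball",c2(379,22)),("side","L",c2(588,365)),("side","R",(190,346)),("side","T",(325,387)),
("side","ho",c2(562,46)),("side","hi",c2(525,103)),("side","k1",c2(295,65)),("side","k2",c2(155,215))]
def res(q):
    P=pts(q); return np.concatenate([proj(n,fr(q,P[k]))-o for n,k,o in obs])
s=least_squares(res,[.7,0,0,0,.1,1.1,.05,.06,.27],loss="soft_l1")
q=s.x; print(np.round(q,4)); 
for (n,k,o),r in zip(obs,res(q).reshape(-1,2)): print(n,k,np.round(r,1))
P=pts(q)
print("ball",fr(q,P["ball"]),"shaft",fr(q,[0,-.118,.185]),"handle",(fr(q,P["ho"])+fr(q,P["hi"]))/2,"pin",fr(q,[.048,-.029,.229]))
E
python3 fit.py
```

```text
[0.5894 0.0958 0.0423 0.0025 0.131  1.1422 0.0352 0.0733 0.2584]
scene ball [-0.8 -0.3]
scene L [-1.2 -1.6]
scene R [-0.3 -2.1]
scene B [-0.6  3.3]
scene ho [-0.4 -0.3]
scene hi [-1.5 -0.3]
scene k1 [ 0.  -0.3]
scene k2 [-0.8 -0.8]
side ball [-0.  -0.3]
side L [-0.8 -1. ]
side R [-4.8 -0.9]
side T [0.3 4.8]
side ho [-1.5 -0.1]
side hi [-2.3  1.6]
side k1 [-0.5 -0.9]
side k2 [-0.1  0.1]
ball [0.60727132 0.06748905 0.2938    ] shaft [ 0.59435029 -0.0221376   0.185     ] handle [ 0.51710644 -0.02540736  0.22032276] pin [0.63854332 0.0688128  0.229     ]
```

{"method": "send_rows", "body": {"moves": "0 0 -0.0067 0.33 0 0 -1;0 0 -0.0067 0.33 0 0 -1;0 0 -0.0067 0.33 0 0 -1;0 0 -0.0067 0.33 0 0.2 -1;0 0 -0.0067 0.33 0 0.35 -1;0 0 -0.0067 0.33 0 0.44 -1;0 0 -0.0067 0.33 0 0.44 -1;0 0 -0.0067 0.33 0 0.44 -1", "newtons": 40}}

```text
time: 1.95
eef_pos: [0.5558, 0.0656, 0.2989]
tcp_rot: [0.692, 0.722, 0.001, 0.001]
contact_force: [-0.3, 0.1, -0.3]
opening: 0.0
finger_force: 0.0
```

```bash
python3 - <<'E'
from plant import ctrl
import cv2,numpy as np
a=ctrl.read_camera("scene")["image"];b=ctrl.read_camera("side")["image"]
ca=cv2.resize(a[100:225,265:365],None,fx=4,fy=4,interpolation=cv2.INTER_CUBIC)
cb=cv2.resize(b[100:225,265:365],None,fx=4,fy=4,interpolation=cv2.INTER_CUBIC)
cv2.imwrite("pics/c3.png",np.hstack([ca,cb])[:,:,::-1])
s=ctrl.get_state();print(s["eef_pos"],s["contact_force"],s["opening"])
E
```

```text
[0.55582003 0.06584462 0.29923792] [ 0.36723325 -0.6605748  -0.16389396] 0.0010572795289317408
```

View pics/c3.png

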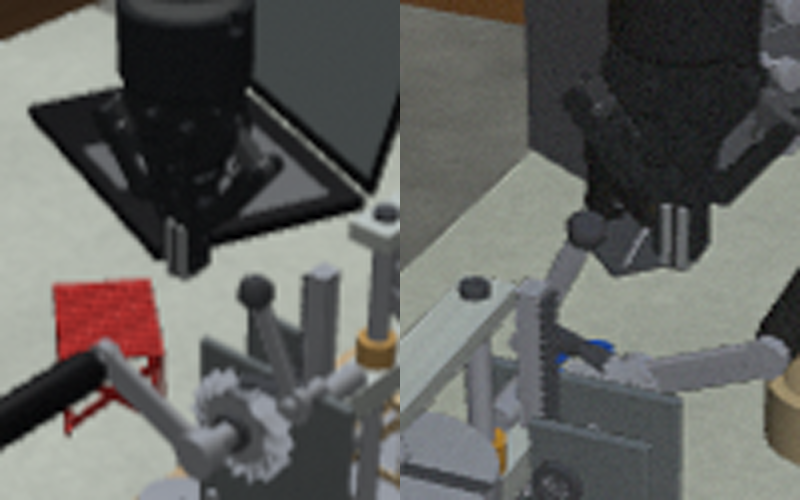

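{"method": "send_rows", "body": {"moves": "0 0 0 0 0.06 0 -1;0 0 0 0 0.12 0 -1;0 0 0 0 0.17 0 -1;0 0 0 0 0.22 0 -1;0 0 0 0 0.27 0 -1;0 0 0 0 0.32 0 -1;0 0 0 0 0.36 0 -1;0 0 0 0 0.39 0 -1;0 0 0 0 0.41 0 -1;0 0 0 0 0.41 0 -1"}}

```text
time: 3.3
eef_pos: [0.6372, 0.0694, 0.2967]
tcp_rot: [0.692, 0.722, 0.0, 0.0]
contact_force: [-0.6, 0.4, -0.5]
opening: -0.002
finger_force: 0.3
```

```bash
python3 - <<'E'
from plant import ctrl
s=ctrl.get_state();print(s["eef_pos"],s["contact_force"])
E
```

```text
[0.6371803  0.06939497 0.29673894] [-0.62472634  0.36010618 -0.52558548]
```

{"method": "send_rows", "body": {"moves": "0 0 0 0 0.02 0 -1;0 0 0 0 0.03 0 -1;0 0 0 0 0.03 0 -1"}}

```text
time: 3.68
eef_pos: [0.6426, 0.0698, 0.2966]
tcp_rot: [0.692, 0.722, -0.001, -0.001]
contact_force: [-2.9, -0.5, -2.4]
opening: -0.002
finger_force: 1.5
```

{"method": "send_rows", "body": {"moves": "0 0 0 0 0.01 0 -1;0 0 0 0 0.02 0 -1;0 0 0 0 0.02 0 -1"}}

```text
time: 4.05
eef_pos: [0.6471, 0.07, 0.2974]
tcp_rot: [0.692, 0.722, 0.0, -0.0]
contact_force: [-3.2, 0.3, -1.6]
opening: -0.001
finger_force: 1.5
```

{"method": "send_rows", "body": {"moves": "0 0 0 0 0.01 0 -1;0 0 0 0 0.02 0 -1;0 0 0 0 0.02 0 -1"}}

```text
time: 4.42
eef_pos: [0.6489, 0.0701, 0.2974]
tcp_rot: [0.692, 0.722, -0.003, -0.002]
contact_force: [-11.2, -0.6, -0.7]
opening: 0.0
finger_force: 5.3
```

{"method": "send_rows", "body": {"moves": "0 0 0 0 -0.15 0 -1;0 0 0 -0.05 -0.2 -0.2 -1;0 0 0 -0.2 -0.35 -0.27 0.4;0 0 0 -0.35 -0.5 -0.27 0.4;0 0 0 -0.45 -0.69 -0.27 0.4;0 0 0 -0.45 -0.69 -0.27 0.4;0 0 0 -0.45 -0.69 -0.27 0.4;0 0 0 -0.45 -0.69 -0.27 0.4"}}

```text
time: 5.42
eef_pos: [0.5179, -0.0253, 0.3519]
tcp_rot: [0.692, 0.722, 0.001, 0.001]
contact_force: [0.6, -0.2, -0.2]
opening: 0.7
finger_force: 0.0
```

```bash
python3 - <<'E'
from plant import ctrl
import cv2,numpy as np
a=ctrl.read_camera("scene")["image"];b=ctrl.read_camera("side")["image"]
ca=cv2.resize(a[110:235,250:350],None,fx=4,fy=4,interpolation=cv2.INTER_CUBIC)
cb=cv2.resize(b[110:235,285:385],None,fx=4,fy=4,interpolation=cv2.INTER_CUBIC)
cv2.imwrite("pics/c4.png",np.hstack([ca,cb])[:,:,::-1])
s=ctrl.get_state();print(s["eef_pos"],s["contact_force"],s["opening"])
E
```

```text
[ 0.51759757 -0.02525305  0.3513597 ] [ 0.25821698 -0.08801492 -0.04791025] 0.6998724286682304
```

View pics/c4.png

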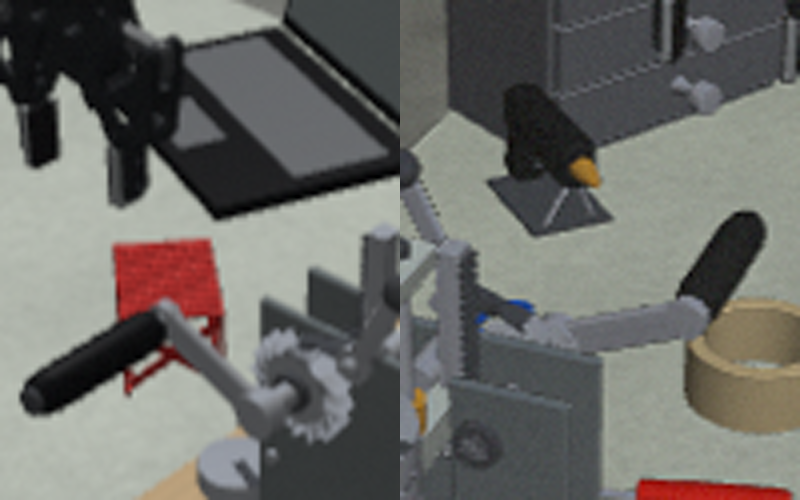

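{"method": "send_rows", "body": {"moves": "0 0 0 0 0 0.2 0.4;0 0 0 0 0 0.4 0.4;0 0 0 0 0 0.55 0.4;0 0 0 0 0 0.63 0.4;0 0 0 0 0 0.68 0.4;0 0 0 0 0 0.68 0.4;0 0 0 0 0 0.68 -1;0 0 0 0 0 0.68 -1;0 0 0 0 0 0.68 -1;0 0 0 0 0 0.68 -1;0 0 0 0 0 0.68 -1", "newtons": 40}}

```text
time: 6.9
eef_pos: [0.5173, -0.0259, 0.2162]
tcp_rot: [0.692, 0.722, 0.0, 0.001]
contact_force: [-0.4, -1.2, 4.3]
opening: 0.314
finger_force: 39.4
```

```bash
python3 - <<'E'
from plant import ctrl
s=ctrl.get_state();print(s["eef_pos"],s["contact_force"],s["opening"],s["finger_force"])
E
```

```text
[ 0.517324   -0.02586831  0.21619103] [-0.43199203 -1.18680744  4.31788481] 0.31383945298383276 39.351906180381775
```

{"method": "send_rows", "body": {"moves": "0 0 0 0 -0.006 0.013 -1;0 0 0 0 -0.011 0.026 -1;0 0 0 0 -0.015 0.039 -1;0 0 0 0 -0.019 0.051 -1;0 0 0 0 -0.023 0.063 -1;0 0 0 0 -0.023 0.063 -1;0 0 0 0 -0.023 0.063 -1;0 0 0 0 -0.023 0.063 -1"}}

```text
time: 7.9
eef_pos: [0.5134, -0.026, 0.2045]
tcp_rot: [0.692, 0.722, 0.001, 0.002]
contact_force: [-0.4, -0.5, 8.3]
opening: 0.312
finger_force: 39.7
```

```bash
python3 - <<'E'
from plant import ctrl
import cv2,numpy as np
a=ctrl.read_camera("scene")["image"];b=ctrl.read_camera("side")["image"]
ca=cv2.resize(a[150:250,290:370],None,fx=5,fy=5,interpolation=cv2.INTER_CUBIC)
cb=cv2.resize(b[150:250,265:345],None,fx=5,fy=5,interpolation=cv2.INTER_CUBIC)
cv2.imwrite("pics/c5.png",np.hstack([ca,cb])[:,:,::-1])
s=ctrl.get_state();print(s["eef_pos"],s["contact_force"],s["opening"])
E
```

```text
[ 0.51343047 -0.02604234  0.20449743] [ 0.8215845  -0.68021031  7.04775211] 0.312845230906876
```

View pics/c5.png

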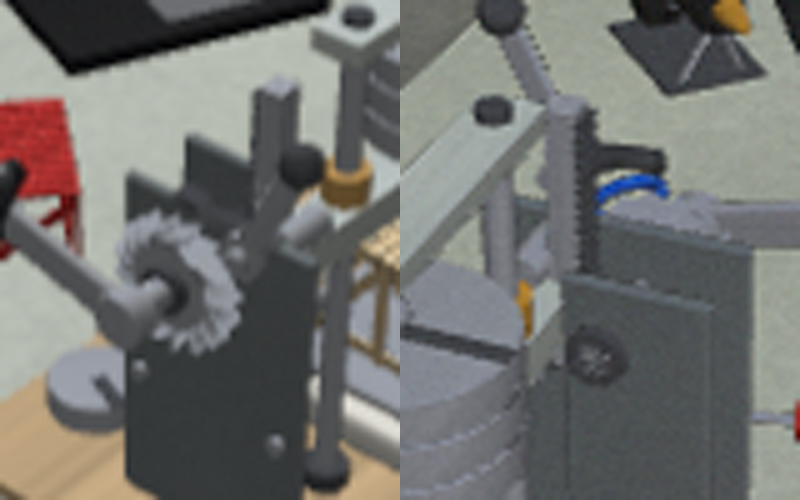

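```bash
cat > arc.py <<'E'
import sys,numpy as np
a,b,n=float(sys.argv[1]),float(sys.argv[2]),int(sys.argv[3])
p=np.linspace(a,b,n+1)[1:]
for x in p: print(round(x,3),"%.3f %.3f"%(.425*(np.sin(a)-np.sin(x)),.425*(np.cos(a)-np.cos(x))))
E
python3 arc.py 1.3 0.46 12;echo; python3 arc.py .46 0.1 6
```

```text
1.23 0.009 -0.028
1.16 0.020 -0.056
1.09 0.033 -0.083
1.02 0.047 -0.109
0.95 0.064 -0.134
0.88 0.082 -0.157
0.81 0.102 -0.179
0.74 0.123 -0.200
0.67 0.146 -0.219
0.6 0.170 -0.237
0.53 0.195 -0.253
0.46 0.221 -0.267

0.4 0.023 -0.011
0.34 0.047 -0.020
0.28 0.071 -0.028
0.22 0.096 -0.034
0.16 0.121 -0.039
0.1 0.146 -0.042
```

{"method": "send_rows", "body": {"moves": "0 0 0 0 0.009 -0.028 -1;0 0 0 0 0.020 -0.056 -1;0 0 0 0 0.033 -0.083 -1;0 0 0 0 0.047 -0.109 -1;0 0 0 0 0.064 -0.134 -1;0 0 0 0 0.082 -0.157 -1;0 0 0 0 0.102 -0.179 -1;0 0 0 0 0.123 -0.2 -1;0 0 0 0 0.146 -0.219 -1;0 0 0 0 0.17 -0.237 -1;0 0 0 0 0.195 -0.253 -1;0 0 0 0 0.221 -0.267 -1"}}

```text
time: 9.5
eef_pos: [0.5595, -0.0248, 0.2599]
tcp_rot: [0.692, 0.722, 0.003, 0.005]
contact_force: [3.6, -1.5, 8.0]
opening: 0.312
finger_force: 40.0
```

{"method": "send_rows", "body": {"moves": "0 0 0 0 0.023 -0.011 -1;0 0 0 0 0.047 -0.02 -1;0 0 0 0 0.071 -0.028 -1;0 0 0 0 0.096 -0.034 -1;0 0 0 0 0.121 -0.039 -1;0 0 0 0 0.146 -0.042 -1;0 0 0 0 0.146 -0.042 -1;0 0 0 0 0.146 -0.042 -1"}}

```text
time: 10.5
eef_pos: [0.5896, -0.024, 0.2678]
tcp_rot: [0.692, 0.722, 0.004, 0.006]
contact_force: [8.6, -2.1, 4.7]
opening: 0.315
finger_force: 39.8
```

```bash
python3 arc.py .1 -.3 6;echo; python3 arc.py -.3 -.5 4; python3 arc.py -.5 -.7 4;python3 arc.py -.7 -.9 4; python3 - <<'E'
from plant import ctrl
s=ctrl.get_state();print(s["eef_pos"],s["contact_force"],s["opening"])
E
```

```text
0.033 0.028 -0.002
-0.033 0.057 -0.002
-0.1 0.085 0.000
-0.167 0.113 0.004
-0.233 0.141 0.009
-0.3 0.168 0.017

-0.35 0.020 0.007
-0.4 0.040 0.015
-0.45 0.059 0.023
-0.5 0.078 0.033
-0.55 0.018 0.011
-0.6 0.036 0.022
-0.65 0.053 0.035
-0.7 0.070 0.048
-0.75 0.016 0.014
-0.8 0.031 0.029
-0.85 0.046 0.045
-0.9 0.059 0.061
[ 0.58964236 -0.02396581  0.26782914] [ 8.62443576 -2.08650046  4.66092711] 0.31478950000929146
```

{"method": "send_rows", "body": {"moves": "0 0 0 0 0.028 -0.002 -1;0 0 0 0 0.057 -0.002 -1;0 0 0 0 0.085 0 -1;0 0 0 0 0.113 0.004 -1;0 0 0 0 0.113 0.004 -1;0 0 0 0 0.113 0.004 -1"}}

```text
time: 11.25
eef_pos: [0.6122, -0.0233, 0.2664]
tcp_rot: [0.692, 0.722, 0.003, 0.006]
contact_force: [8.3, -3.2, 2.9]
opening: 0.313
finger_force: 39.7
```

{"method": "send_rows", "body": {"moves": "0 0 0 0 0.028 0.005 -1;0 0 0 0 0.055 0.013 -1;0 0 0 0 0.055 0.013 -1;0 0 0 0 0.055 0.013 -1"}}

```text
time: 11.75
eef_pos: [0.6228, -0.023, 0.2636]
tcp_rot: [0.692, 0.722, 0.003, 0.006]
contact_force: [8.4, -3.9, 3.5]
opening: 0.313
finger_force: 39.7
```

{"method": "send_rows", "body": {"moves": "0 0 0 0 0.02 0.007 -1;0 0 0 0 0.04 0.015 -1;0 0 0 0 0.04 0.015 -1;0 0 0 0 0.04 0.015 -1"}}

```text
time: 12.25
eef_pos: [0.6306, -0.0228, 0.2604]
tcp_rot: [0.692, 0.722, 0.003, 0.006]
contact_force: [7.3, -4.7, 4.2]
opening: 0.317
finger_force: 39.7
```

{"method": "send_rows", "body": {"moves": "0 0 0 -0.005 0.01 0.004 -1;0 0 0 -0.01 0.019 0.008 -1;0 0 0 -0.01 0.019 0.008 -1;0 0 0 -0.01 0.019 0.008 -1"}}

```text
time: 12.75
eef_pos: [0.6342, -0.0229, 0.2586]
tcp_rot: [0.692, 0.722, 0.004, 0.004]
contact_force: [7.6, 0.9, 3.8]
opening: 0.316
finger_force: 39.7
```

{"method": "send_rows", "body": {"moves": "0 0 0 0 0.01 0.005 -1;0 0 0 0 0.019 0.01 -1;0 0 0 0 0.019 0.01 -1;0 0 0 0 0.019 0.01 -1"}}

```text
time: 13.25
eef_pos: [0.6379, -0.0227, 0.2566]
tcp_rot: [0.692, 0.722, 0.004, 0.004]
contact_force: [6.4, -0.2, 3.0]
opening: 0.31
finger_force: 39.7
```

{"method": "send_rows", "body": {"moves": "0 0 0 0 0.009 0.005 -1;0 0 0 0 0.018 0.011 -1;0 0 0 0 0.018 0.011 -1;0 0 0 0 0.018 0.011 -1"}}

```text
time: 13.75
eef_pos: [0.6414, -0.0226, 0.2544]
tcp_rot: [0.692, 0.722, 0.003, 0.004]
contact_force: [7.7, 0.7, 3.6]
opening: 0.313
finger_force: 39.7
```

```bash
python3 - <<'E'
from plant import ctrl
import cv2,numpy as np
b=ctrl.read_camera("side")["image"]; cv2.imwrite("pics/side5.png",b[:,:,::-1])
a=ctrl.read_camera("scene")["image"]
ca=cv2.resize(a[150:270,330:430],None,fx=4,fy=4,interpolation=cv2.INTER_CUBIC)
cb=cv2.resize(b[210:330,240:340],None,fx=4,fy=4,interpolation=cv2.INTER_CUBIC)
cv2.imwrite("pics/c6.png",np.hstack([ca,cb])[:,:,::-1])
E
```

```text
(no output)
```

View pics/c6.png

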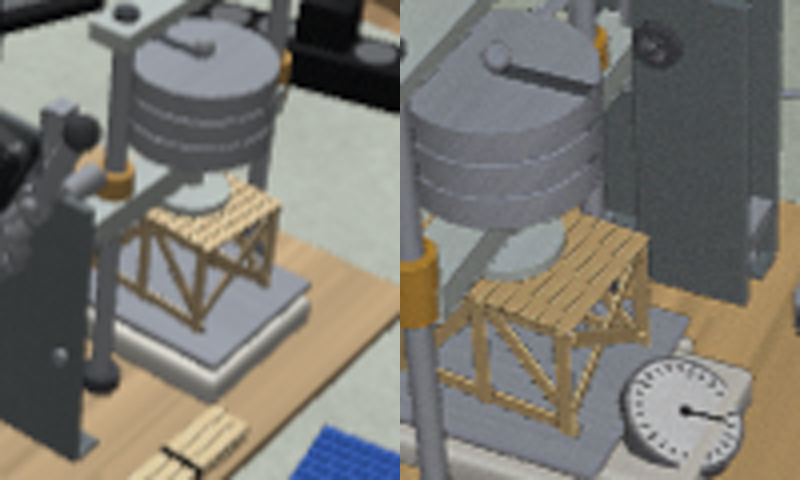

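```bash
cat > circ.py <<'E'
import numpy as np
from scipy.optimize import least_squares
D=np.array([[.5134,.2045,.8,7.0],[.5595,.2599,3.6,8.0],[.5896,.2678,8.6,4.7],[.6122,.2664,8.3,2.9],[.6228,.2636,8.4,3.5],[.6306,.2604,7.3,4.2],[.6342,.2586,7.6,3.8],[.6379,.2566,6.4,3.0],[.6414,.2544,7.7,3.6]])
s=least_squares(lambda c:np.hypot(D[:,0]-c[0],D[:,1]-c[1])-.085,[.594,.18]); print(s.x,np.round(s.fun*1e3,2))
for x,z,fx,fz in D:
    t=np.arctan2(x-s.x[0],z-s.x[1]); print("ang %.3f tang %.2f rad %.2f"%(t,fx*np.cos(t)-fz*np.sin(t),fx*np.sin(t)+fz*np.cos(t)))
E
python3 circ.py; python3 arc.py -.55 -.65 2; python3 arc.py -.65 -.75 2
```

```text
[0.59556245 0.18295867] [-0.06 -0.03  0.05  0.08  0.12 -0.   -0.06 -0.06 -0.12]
ang -1.314 tang 6.97 rad 1.00
ang -0.438 tang 6.65 rad 5.72
ang -0.070 tang 8.91 rad 4.09
ang 0.197 tang 7.57 rad 4.47
ang 0.326 tang 6.84 rad 6.00
ang 0.425 tang 4.92 rad 6.84
ang 0.472 tang 5.04 rad 6.84
ang 0.522 tang 4.05 rad 5.79
ang 0.570 tang 4.54 rad 7.19
-0.6 0.018 0.012
-0.65 0.035 0.024
-0.7 0.017 0.013
-0.75 0.032 0.027
```

{"method": "send_rows", "body": {"moves": "0 0 0 0 0.005 -0.008 -1;0 0 0 0 0.022 0.004 -1;0 0 0 0 0.039 0.016 -1;0 0 0 0 0.039 0.016 -1;0 0 0 0 0.039 0.016 -1"}}

```text
time: 14.48
eef_pos: [0.6478, -0.0224, 0.2499]
tcp_rot: [0.692, 0.722, 0.002, 0.002]
contact_force: [6.9, -0.6, 3.7]
opening: 0.311
finger_force: 39.7
```

{"method": "send_rows", "body": {"moves": "0 0 0 0 0.017 0.013 -1;0 0 0 0 0.032 0.027 -1;0 0 0 0 0.032 0.027 -1;0 0 0 0 0.032 0.027 -1"}}

```text
time: 14.98
eef_pos: [0.6541, -0.0222, 0.2445]
tcp_rot: [0.692, 0.722, 0.001, 0.002]
contact_force: [5.8, -1.1, 5.0]
opening: 0.311
finger_force: 39.8
```

```bash
cat > st.py <<'E'
from plant import ctrl
import numpy as np
F=[];P=[]
for i in range(6):
    ctrl.read_camera("side"); s=ctrl.get_state(); F.append(s["contact_force"]);P.append(s["eef_pos"])
F=np.array(F);p=np.mean(P,0);f=F.mean(0)
t=np.arctan2(p[0]-.59556,p[2]-.18296)
print("ang %.3f tang %.2f rad %.2f"%(t,f[0]*np.cos(t)-f[2]*np.sin(t),f[0]*np.sin(t)+f[2]*np.cos(t)),f,F.std(0),p)
E
python3 st.py; python3 arc.py -.75 -.85 2; python3 arc.py -.85 -.95 2
```

```text
ang 0.760 tang 1.24 rad 6.66 [ 5.48536627 -0.54053595  3.97844265] [0.28534042 0.42812183 0.57764502] [ 0.65403656 -0.02224349  0.24450123]
-0.8 0.015 0.015
-0.85 0.030 0.030
-0.9 0.014 0.016
-0.95 0.026 0.033
```

{"method": "send_rows", "body": {"moves": "0 0 0 0 0.005 -0.0055 -1;0 0 0 0 0.01 -0.011 -1;0 0 0 0 0.01 -0.011 -1;0 0 0 0 0.01 -0.011 -1"}}

```text
time: 15.78
eef_pos: [0.654, -0.0221, 0.245]
tcp_rot: [0.692, 0.722, -0.001, -0.001]
contact_force: [1.9, -1.3, 0.6]
opening: 0.311
finger_force: 39.4
```

```bash
python3 st.py
```

```text
ang 0.754 tang 1.41 rad -0.22 [ 0.87676695 -2.39986835 -1.11891396] [0.61884977 0.54059709 0.5425196 ] [ 0.65393801 -0.02201771  0.24509257]
```

{"method": "send_rows", "body": {"moves": "0 0 0 -0.004 0.005 0.005 -1;0 0 0 -0.004 0.01 0.01 -1;0 0 0 -0.004 0.014 0.014 -1;0 0 0 -0.004 0.014 0.014 -1"}}

```text
time: 16.58
eef_pos: [0.6568, -0.022, 0.2423]
tcp_rot: [0.692, 0.722, -0.0, -0.001]
contact_force: [-1.3, 1.2, -3.2]
opening: 0.313
finger_force: 39.4
```

```bash
python3 st.py
```

```text
ang 0.801 tang 1.20 rad -3.93 [-1.98543955  1.46901508 -3.59296579] [0.37432858 0.5496058  0.74584434] [ 0.65684225 -0.02199096  0.24236902]
```

{"method": "send_rows", "body": {"moves": "0 0 0 0 0.003 0.006 -1;0 0 0 0 0.006 0.012 -1;0 0 0 0 0.008 0.0165 -1;0 0 0 0 0.008 0.0165 -1"}}

```text
time: 17.38
eef_pos: [0.6591, -0.022, 0.2398]
tcp_rot: [0.692, 0.722, 0.0, -0.0]
contact_force: [-3.0, 4.0, -3.3]
opening: 0.314
finger_force: 39.6
```

```bash
python3 st.py
```

```text
ang 0.840 tang 0.21 rad -3.54 [-2.49614726  4.50980365 -2.52069142] [0.46954392 0.30399226 0.66289585] [ 0.65907614 -0.02204225  0.23984099]
```

{"method": "send_rows", "body": {"moves": "0 0 0 0.004 -0.001 0.007 -1;0 0 0 0.004 -0.001 0.007 -1;0 0 0 0.004 -0.001 0.007 -1"}}

```text
time: 18.05
eef_pos: [0.6595, -0.022, 0.2392]
tcp_rot: [0.692, 0.722, 0.001, 0.001]
contact_force: [-0.6, 2.1, -1.3]
opening: 0.312
finger_force: 39.7
```

```bash
python3 st.py
```

```text
ang 0.849 tang 0.58 rad 0.54 [ 0.7864383   1.94144962 -0.07885657] [0.55742762 0.52386649 0.29323985] [ 0.65946404 -0.02203476  0.23920388]
```

{"method": "send_rows", "body": {"moves": "0 0 0 0.001 0.004 0.005 -1;0 0 0 0.002 0.008 0.009 -1;0 0 0 0.002 0.008 0.009 -1"}}

```text
time: 18.73
eef_pos: [0.661, -0.0219, 0.2373]
tcp_rot: [0.692, 0.722, 0.0, 0.001]
contact_force: [2.2, -1.2, 2.0]
opening: 0.315
finger_force: 40.0
```

```bash
python3 st.py
```

```text
ang 0.878 tang -0.11 rad 4.34 [ 3.27207192 -2.27578217  2.86011517] [0.39286156 0.43526749 0.46653702] [ 0.66101439 -0.02191001  0.23726536]
```

{"method": "send_rows", "body": {"moves": "0 0 0 -0.001 0.0035 -0.0035 -1;0 0 0 -0.001 0.0035 -0.0035 -1;0 0 0 -0.001 0.0035 -0.0035 0.3;0 0 0 -0.001 0.0035 -0.0035 0.3;0 0 0 -0.001 0.0035 -0.0035 0.3;0 0 0 -0.001 0.0035 -0.0035 0.3;0 0 0 -0.001 0.0035 -0.15 0.3;0 0 0 -0.001 0.0035 -0.35 0.3;0 0 0 -0.001 0.0035 -0.55 0.3;0 0 0 -0.2 -0.2 -0.7 0.3;0 0 0 -0.4 -0.4 -0.7 0.3;0 0 0 -0.4 -0.4 -0.7 0.3"}}

```text
time: 20.52
eef_pos: [0.5821, -0.1066, 0.3777]
tcp_rot: [0.693, 0.72, 0.0, 0.001]
contact_force: [0.7, 0.0, -0.0]
opening: 0.647
finger_force: 0.0
```

```bash
python3 - <<'E'
from plant import ctrl
import cv2,numpy as np
a=ctrl.read_camera("scene")["image"];b=ctrl.read_camera("side")["image"]
ca=cv2.resize(a[130:280,270:400],None,fx=3,fy=4,interpolation=cv2.INTER_CUBIC)
ca=cv2.resize(a[140:280,275:408],None,fx=3,fy=3,interpolation=cv2.INTER_CUBIC)
cb=cv2.resize(b[150:325,240:373],None,fx=3,fy=3,interpolation=cv2.INTER_CUBIC)
w=np.zeros((525,798,3),np.uint8);w[:420,:399]=ca;w[:525,399:]=cb
cv2.imwrite("pics/c7.png",w[:,:,::-1])
p=cv2.imread("pics/side5.png")[:,:,::-1].astype(int)
s=ctrl.get_state();print(s["eef_pos"],s["contact_force"],s["opening"])
E
```

```text
[ 0.58360859 -0.10463017  0.37672296] [-0.12061951  1.11217676 -0.06071061] 0.6498149579419338
```

View pics/c7.png

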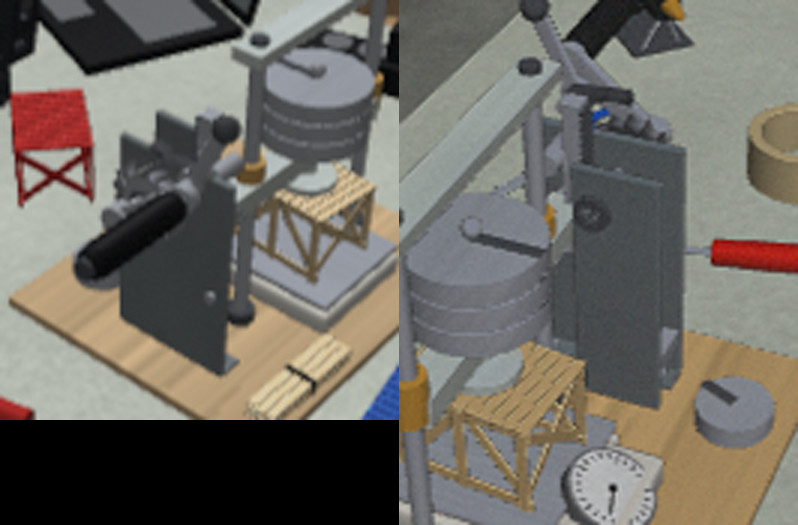

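```bash
python3 - <<'E'
from h import *
q=[.5905,.0958,.0423]
for a in (.8,.88,.96):
  for y in (-.168,-.068):
    u=proj("scene",fr(q,[.085*np.sin(a),y,.187+.085*np.cos(a)])); print(a,y,(u-[275,140])*3)
A=ctrl.read_camera("side")["image"].astype(int)
for i in range(4): B=ctrl.read_camera("side")["image"].astype(int)
print(np.abs(A-B)[240:335,240:345].mean(),np.abs(A-B)[350:].mean())
E
```

```text
0.8 -0.168 [ 82.10716486 255.84696771]
0.8 -0.068 [170.76200622 192.50664526]
0.88 -0.168 [ 86.95092571 264.03800901]
0.88 -0.068 [175.25868678 200.23848223]
0.96 -0.168 [ 91.3517062  272.34426236]
0.96 -0.068 [179.30249984 208.10624278]
2.1362406015037596 2.0322708333333335
```

The handle is at about 0.88 rad past the top, where I let go of it, and nothing is moving. I'll hand the job in.

```bash
python3 -c "
from plant import ctrl
print(ctrl.sign_off())"
```

```text
the job is handed in; nothing more can be done
None
```

The job is handed in at about 21 s: the lever is over, the pawl clear and the crosshead lowered slowly until the trestle carried the load. The pull at the crank had faded to about zero, the arm is touching nothing, and the spare weight, stick bundle and screwdriver were not touched.

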